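# Clamp the channel offcut, then pull the index plunger of the swivel vise and hold it out

### The arm

A 7-joint arm with a two-finger parallel gripper is mounted at the origin on the work surface. World frame = base frame: x ahead of the robot, y to its left, z up, the work surface at z = 0. Lengths are in m, angles in degrees, forces in N, time in s.
With the tool pointing down it reaches from about 0.4 to 0.85 m from the base axis. Payload 6.9 kg.
Tool frame: the origin (TCP) lies at the centre of the arm's flange, where the gripper is bolted on; the fingertips stand 173 mm ahead of it and the grasp point (between the pads) lies 155 mm ahead of it; z points along the fingers, y is the direction in which the jaws open and shut (so a half turn about z gives the same grasp; the last joint's range is limited). The gripper opens to 85 mm and grips with 20 to 120 N. Pads are 22 mm wide; open, the fingers measure 114 mm over their backs; the gripper's body (76 mm by 85 mm) begins 54 mm behind the grasp point. The pads swing forward as they close: fully open they stand 13 mm farther back than shut.
Start: joints at [-61.049, 29.078, -13.613, 85.955, 7.202, 65.827, -8.869], TCP at [0.243, 0.576, 0.405] pointing down, gripper open.
Joint ranges: [-176.47, 176.47], [-13.61, 117.27], [-81.72, 77.17], [0.22, 143.17], [-87.28, 267.28], [10, 112.55], [-165.47, 165.47]. Speed limits (degrees/s): [136.94, 136.94, 180, 180, 180, 180, 180].

### API

Orientations are given as [roll, pitch, yaw] about the fixed x, y, z axes, in that order (R = Rz(yaw) Ry(pitch) Rx(roll)).
In Python, from plant import env gives the robot as it stands.
- The arm moves only by the shell command python3 -m jog 'ROWS'. ROWS is JSON, a list that holds one entry, the list of rows, each a list of 5 numbers: the shift along the tool's x, y, z in cm, then the turn about the tool's z in rad, then the gripper's target within -1 to 1 (shut at 1, half-way at 0, fully open at -1). A call has 1 to 10 rows; each row is the pose to reach, as a shift and turn from the pose measured when the call began, along the tool's axes at that moment; what a row does not reach only later rows make up. A row lasts 1/10 s, in which the tool goes at most 50 mm and 8.59 degrees, less where a joint would pass 70% of its speed; a pose out of reach is approached as far as the arm can. A call with a gripper value outside its range is refused whole. The fingers move at their own pace and stop on an object; the grip force is fixed at half the most. Time passes only in rows, so rows that repeat a pose let the fingers close. It gives the time, the measured TCP pose, the force and the opening at its end, in the units of the state.
- env.state(): the state, without advancing time (a new reading comes with each control period).
- env.snapshot(name): name is "scene" or "top" or "wrist"; returns a dict with "color" (400x640x3 uint8, red, green, blue), "intrinsics" (3x3 intrinsics, pixels), "R" (3x3) and "t" (3): a world point X has camera coordinates R X + t; the wrist camera has in their place "T_tool_cam" (4x4, takes a point from camera to tool coordinates, whose origin is the TCP and whose axes are the flange's). Camera axes: x right, y down, z forward; pixel columns grow to the right and rows downward; lengths in m; the calibration is good to about 2 mm. A picture is of the moment at which its call begins: read the wrist's pose just before it. There is no depth.
- env.job_done(): hands the job in, once; it reports no verdict.
Trained networks look in a picture, given as the dict that the camera call returned (one of the last four; its "shot" number tells which), for a name from the list of things; names that differ only in an ending like _2 or _b are one class to them, and where a whole thing is asked for, a point or a joint stands for the part that bears it (a point fixed in the world has none). Each returns a list of dicts, best first, with "confidence" (0 to 1); they miss things now and then, are a little off and sometimes report something else, mostly with a low value. They report only what shows in the picture. A call takes as long as a camera call. They do not tell look-alikes from the thing itself.
- env.look_for(picture, target): "xyz" ([x, y, z] in m, in world coordinates, good to about 4 mm: the middle of the surface that is visible of it).
- env.regions_of(picture, target): "mask" (400x640 bool, what is visible of it).
The state is a dict: "clock": time; "joint_pos": joint angles; "qd": joint speeds; "effort": joint torques, N m; "tool_pos": TCP position; "tool_rot": TCP orientation; "contact_force": force on the tool from outside, world axes, zero at the start; "moment": the same for the moment, N m; "opening": finger opening in m.
Only numpy, scipy, OpenCV 4.12 (cv2) and the standard library are available. Lean on these libraries where they do the work, as an engineer would, in place of code of your own. Each camera call takes 0.05 s, during which the arm holds its last target.

### The job

Turn the crank on top of the swivel vise clockwise (seen from above) until the jaw is tight on the slotted channel lying in it. Then take the round knob of the vise's index plunger, pull it straight up as far as it goes so that its pin is clear of the hole in the turntable, and finish while still holding it up in the gripper, the channel still clamped. Leave the other things on the bench where they are.

Things in the scene. Friction and masses are not known exactly. Their poses are not given: they have to be found in the camera images.
- vise: Grey swivel vise fixed on the bench: base plate 170 (x) x 350 (y) mm, 12 mm thick; its yaw and place vary. Origin on the bench under the middle of the base. Own axes: x along the clamped channel, y from the plunger end to the vise end, z up. The yoke (two columns and a bridge, top 165 mm above the bench) stands at y = +80 mm, the index plunger at y = -85 mm. Nothing of it turns or slides except the crank, jaw and plunger.
- crank_axis (a point): Point on the vertical axis of the crank, at the height of the middle of the crank's handle (210 mm above the bench).
- crank_handle (a point): Centre of the crank's black upright handle: a sleeve 20 mm in diameter, 52 mm tall, free to spin on its pin, so it can be pinched from above and led round in a circle of radius 46 mm about crank_axis without turning the gripper. Its underside is 26 mm below this point; the crank arm's top face 28 mm below. The handle stays at the same height as it turns; nothing stands higher near it.
- crank (a joint): Turn of the crank in rad, growing clockwise seen from above; starts between 0 and 2.5. Moving it takes about 3 N at the handle. 1 rad lowers the jaw 1.91 mm. The jaw meets the channel at about 7.0; from there the resistance grows; end stop at 7.6. The screw does not run back by itself.
- jaw: The vise's moving jaw, with a steel pad 46 x 62 x 10 mm under it; origin at the centre of its underside, which comes down on the channel's top. Driven by the crank only.
- anvil_top (a point): Centre of the anvil's top face on which the channel rests, 45 mm above the bench.
- channel: Galvanised slotted channel offcut, 180 mm long (its x), 41 mm wide, 41 mm high, 0.3 to 0.6 kg, open side down, lying loose on the anvil between the columns; origin at the centre of its underside. It need not be handled.
- knob_center (a point): Centre of the plunger's black round knob: 28 mm in diameter, 28 mm tall, axis vertical, 94 mm above the bench with the pin seated. Below it is a steel housing 22 mm in diameter, 2 mm under the knob; the grey bracket arm's top is 32 mm below the knob's centre. Clear on all sides of the knob for 60 mm at its height; pull straight up.
- plunger: The sprung index plunger (knob and 10 mm pin in one), sliding straight up and down along its own z; origin at the centre of the knob's underside, 80 mm above the bench with the pin seated 10 mm deep in the turntable's hole, 102 mm at the upper end stop (22 mm of travel). The spring pulls it down with about 4 N when seated and 10 N fully up; let go, it snaps home.
- tape_roll: Bystander: roll of grey tape lying flat, 90 mm across, 40 mm high, origin at the centre of its underside.
- wrench: Bystander: steel wrench 170 mm long lying flat on the bench; origin under its middle.
- paint_tin: Bystander: paint tin 84 mm across, 100 mm high; origin at the centre of its underside.
- spray: Bystander: white spray can 64 mm across, 160 mm high; origin at the centre of its underside.
- hammer: Bystander: hammer lying on the bench.
- mug: Bystander: white mug 80 mm across, 90 mm high; origin at the centre of its underside.
- screw_bin: Bystander: blue open bin 100 x 150 x 60 mm; origin at the centre of its underside.
Mind the look-alikes: they are no part of the job. What is shaped like the channel but pink is not meant.

How it is judged:
By the outcome, as a careful person would: the job done as asked, in the order asked, and still so for the second after the job is handed in, while the arm keeps its last pose, push and grip.
It also fails if it takes over 54 s, if anything falls off the work surface, if the arm or the gripper's body presses on something with over 40 N, if the wrist force passes 120 N, or if a joint passes its speed limit or range.

## Working session

There is one attempt and no reset: what is moved stays moved. The work goes in short steps, Python scripts to look and compute and a shell command to move; the robot and the scene stay as the last step left them, time stands still between calls to the robot, and variables do not carry over. Pictures are saved under pics/ and viewed, and the job is handed in when it is done.

```bash
mkdir -p pics; ls; cat > h.py <<'E'
import numpy as np, cv2
from plant import env
def save(p,n): cv2.imwrite('pics/'+n,cv2.cvtColor(p['color'],cv2.COLOR_RGB2BGR))
def st():
    s=env.state(); print(s['clock'],np.round(s['tool_pos'],4),np.round(s['tool_rot'],2),np.round(s['contact_force'],1),round(s['opening'],4)); return s
def proj(p,X):
    c=p['R']@np.asarray(X)+p['t']; q=p['intrinsics']@c; return q[:2]/q[2]
def ray(p,u,v,z):
    K=np.asarray(p['intrinsics']);R=np.asarray(p['R']);t=np.asarray(p['t'])
    d=R.T@np.linalg.solve(K,[u,v,1]); o=-R.T@t
    return o+d*(z-o[2])/d[2]
E
python3 - <<'E'
from h import *
st()
for n in ['scene','top']:
    p=env.snapshot(n); save(p,n+'0.png')
    for k in ['vise','crank_handle','crank','knob_center','plunger','jaw','channel','anvil_top','crank_axis']:
        try: r=env.look_for(p,k)
        except Exception as e: print(n,k,e); continue
        for d in r[:3]:
            x=np.array(d['xyz']); print(n,k,np.round(x,3),round(d['confidence'],2),np.round(proj(p,x)))
print(env.state()['clock'])
E
```

```text
pics
0.0 [0.2432 0.5755 0.4038] [-179.9    0.   157.1] [ 0.5 -0.5 -0.5] 0.085
scene vise [0.583 0.044 0.029] 0.7 [316. 252.]
scene crank_handle [0.582 0.046 0.027] 0.57 [317. 252.]
scene crank [0.556 0.128 0.18 ] 0.63 [343. 239.]
scene plunger [ 0.62  -0.055  0.106] 0.43 [286. 222.]
scene jaw [0.564 0.097 0.102] 0.66 [333. 248.]
scene channel [0.607 0.114 0.081] 0.94 [325. 264.]
scene channel [ 0.326 -0.245  0.041] 0.85 [324. 154.]
scene channel [0.244 0.29  0.04 ] 0.68 [454. 245.]
scene anvil_top [0.58  0.048 0.032] 0.62 [318. 251.]
scene crank_axis [0.589 0.048 0.03 ] 0.74 [316. 253.]
scene crank_axis [ 0.619 -0.06   0.106] 0.26 [285. 221.]
top vise [0.562 0.011 0.029] 0.81 [307. 181.]
top crank_handle [0.547 0.131 0.235] 0.54 [258. 170.]
top crank [0.544 0.116 0.186] 0.75 [266. 176.]
top knob_center [ 0.609 -0.062  0.109] 0.4 [332. 160.]
top plunger [ 0.615 -0.065  0.109] 0.39 [333. 158.]
top jaw [0.53  0.08  0.107] 0.47 [282. 187.]
top channel [0.242 0.282 0.04 ] 0.93 [212. 287.]
top channel [0.593 0.102 0.084] 0.77 [276. 167.]
top channel [ 0.317 -0.254  0.044] 0.58 [396. 263.]
top anvil_top [0.564 0.013 0.033] 0.95 [306. 180.]
top anvil_top [0.418 0.453 0.023] 0.71 [160. 227.]
1.0
```

View pics/scene0.png

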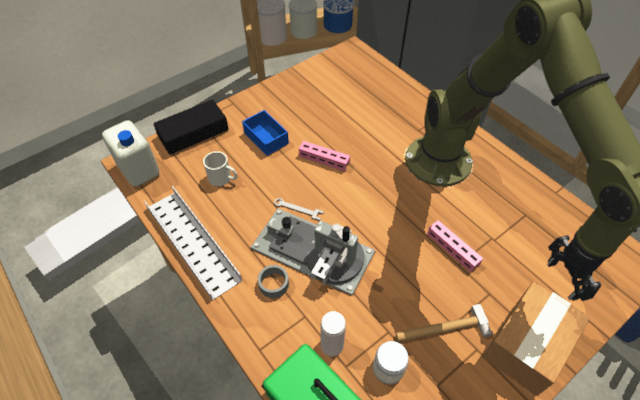

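View pics/top0.png

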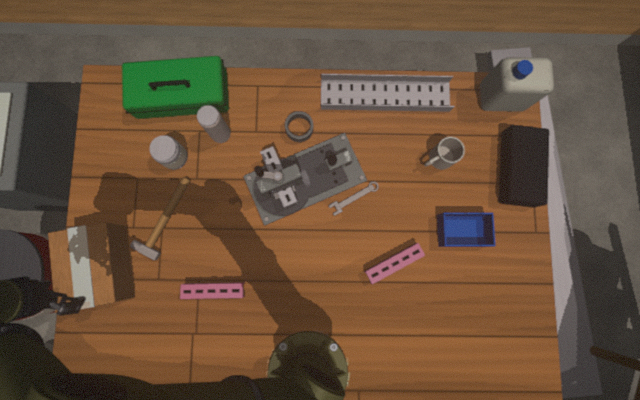

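```bash
python3 -c "
import cv2
a=cv2.imread('pics/top0.png')[120:240,220:380];cv2.imwrite('pics/topc.png',cv2.resize(a,None,fx=5,fy=5,interpolation=2))
a=cv2.imread('pics/scene0.png')[180:310,250:410];cv2.imwrite('pics/scenec.png',cv2.resize(a,None,fx=4.5,fy=4.5,interpolation=2))"
```

```text
(no output)
```

View pics/topc.png

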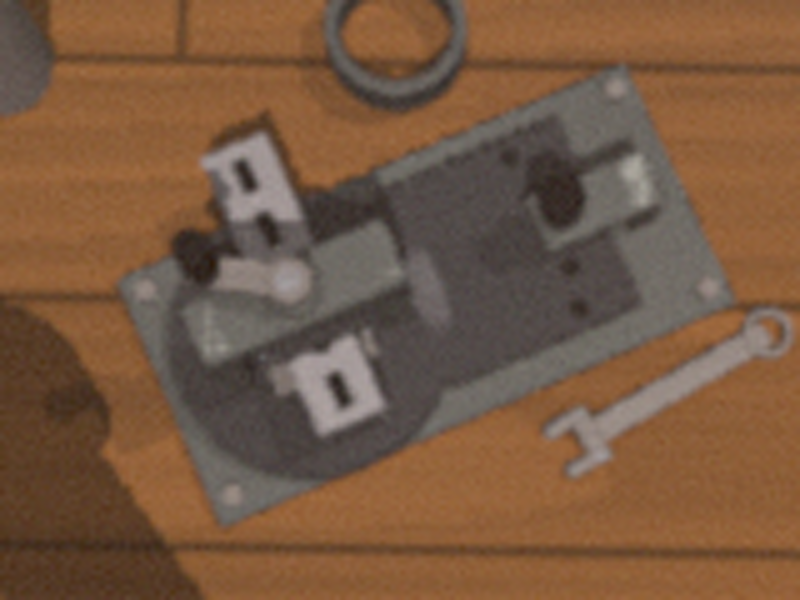

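View pics/scenec.png

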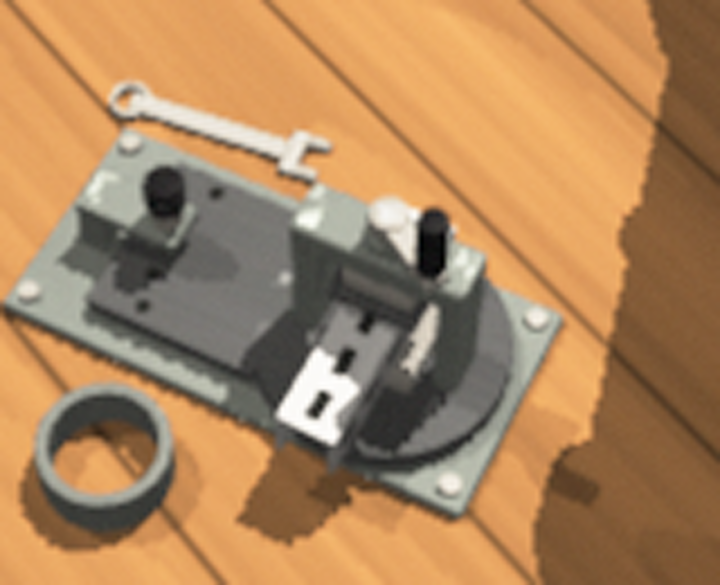

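```bash
python3 - <<'E'
from h import *
t=env.snapshot('top'); s=env.snapshot('scene')
C=[ray(t,220+a/5,120+b/5,.012) for a,b in [(622,65),(735,302),(222,525),(120,283)]]
D=[ray(s,250+a/4.5,180+b/4.5,.012) for a,b in [(127,130),(5,305),(460,515),(562,320)]]
for n,Q in(('top',C),('scene',D)):
    print(n,np.round(Q,4).tolist(), np.mean(Q,0).round(4),[round(float(np.linalg.norm(Q[i]-Q[(i+1)%4])),3) for i in range(4)])
# yaw: y axis from plunger end (C0,C1) to vise end (C2,C3)
yv=(C[2]+C[3]-C[0]-C[1]); y2=(D[2]+D[3]-D[0]-D[1]);print(np.degrees(np.arctan2(yv[1],yv[0])),np.degrees(np.arctan2(y2[1],y2[0])))
for n,Q,v in(('t',C,yv),('s',D,y2)):
    v=v/np.linalg.norm(v); m=np.mean(Q,0); print('axis',m+.08*v,'knob',m-.085*v)
def tri(a,b):
    A=[];
    P1=np.array(t['intrinsics'])@np.c_[t['R'],t['t']];P2=np.array(s['intrinsics'])@np.c_[s['R'],s['t']]
    X=cv2.triangulatePoints(P1,P2,np.array(a,float).reshape(2,1),np.array(b,float).reshape(2,1));return (X[:3]/X[3]).ravel()
print('handle mid-ish',tri((220+196/5,120+257/5),(250+433/4.5,180+243/4.5)))
print('handle@top z.236', ray(t,220+192/5,120+251/5,.236), ray(s,250+433/4.5,180+216/4.5,.236), ray(s,250+433/4.5,180+243/4.5,.210))
print('knob@', ray(t,220+554/5,120+183/5,.108), ray(s,250+165/4.5,180+190/4.5,.094))
for k in ['crank_handle','knob_center','plunger','crank']:
  for n,p in (('t',t),('s',s)):
    for d in env.regions_of(p,k)[:2]:
        m=np.argwhere(d['mask']); print(k,n,d['confidence'],m.mean(0)[::-1],m.min(0)[::-1],m.max(0)[::-1])
st()
E
```

```text
top [[0.7239, -0.106, 0.012], [0.5713, -0.1767, 0.012], [0.428, 0.139, 0.012], [0.5783, 0.2069, 0.012]] [0.5754 0.0158 0.012 ] [0.168, 0.347, 0.165, 0.345]
scene [[0.5762, -0.1691, 0.012], [0.7276, -0.0998, 0.012], [0.583, 0.2134, 0.012], [0.4338, 0.1457, 0.012]] [0.5801 0.0225 0.012 ] [0.166, 0.345, 0.164, 0.346]
114.67658832338833 114.55272076310756
axis [0.54198326 0.08848803 0.012     ] knob [ 0.61087007 -0.06144398  0.012     ]
axis [0.54689175 0.09530783 0.012     ] knob [ 0.61545426 -0.05477276  0.012     ]
handle mid-ish [0.55020347 0.13312492 0.20703728]
handle@top z.236 [0.54755864 0.13014309 0.236     ] [0.55049812 0.13278122 0.236     ] [0.55100357 0.13509324 0.21      ]
knob@ [ 0.62012759 -0.05858481  0.108     ] [ 0.61379225 -0.06161349  0.094     ]
crank_handle t 0.45 [258.67241379 170.98275862] [255 166] [263 175]
crank_handle s 0.63 [313.32679005 248.14656945] [251 208] [373 294]
crank_handle s 0.53 [345.24770642 233.66972477] [342 226] [349 241]
knob_center t 0.45 [331.96666667 159.95555556] [327 155] [337 165]
knob_center s 0.43 [286.11111111 222.92222222] [282 217] [291 228]
plunger t 0.4 [331.61797753 159.86516854] [327 155] [336 165]
plunger s 0.61 [314.18491437 248.12391764] [251 210] [373 294]
plunger s 0.49 [286. 223.] [282 218] [290 228]
crank t 0.74 [268.02553191 174.03829787] [254 166] [282 181]
crank s 0.63 [341.34051724 232.86206897] [331 224] [349 244]
crank s 0.21 [285.54455446 222.73267327] [281 217] [290 228]
1.5 [0.2433 0.5757 0.4047] [-180.      0.    157.09] [0.1 0.2 0.4] 0.0853
```

Candidates at this point:
- **Channel:** the grey slotted one in the vise at top (276,167). The pink ones at (212,291) and (395,263), and the big grey rail at (386,92), are not meant.
- **Crank handle:** the black post at top (259,171).
- **Plunger knob:** the black one at top (332,160).

The crops confirm the choices. I'll move above the crank.

```bash
python3 -m jog '[[[-2,-1,-4,0.1,-1],[-6,-4,-5.6,0.25,-1],[-10,-6.5,-5.6,0.4,-1],[-14,-9,-5.6,0.5,-1],[-18,-11.5,-5.6,0.65,-1],[-22,-14,-5.6,0.8,-1],[-26,-16.5,-5.6,0.9,-1],[-30,-19,-5.6,1.05,-1],[-34,-21.6,-5.6,1.17,-1],[-38,-24.2,-5.6,1.17,-1]]]'
```

```text
clock: 2.5
tool_pos: [0.4998, 0.2033, 0.461]
tool_rot: [180.0, -0.0, 89.8]
contact_force: [0.2, 0.8, 0.6]
opening: 0.0854
```

```bash
cat >> h.py <<'E'
from scipy.spatial.transform import Rotation as Ro
def wsnap():
    s=env.state(); p=env.snapshot('wrist')
    T=np.eye(4); T[:3,:3]=Ro.from_euler('xyz',s['tool_rot'],degrees=True).as_matrix(); T[:3,3]=s['tool_pos']
    W=np.linalg.inv(T@np.asarray(p['T_tool_cam'])); p=dict(p); q=dict(p); q['R']=W[:3,:3]; q['t']=W[:3,3]
    return p,q
E
python3 - <<'E'
from h import *
s=st(); print(s['joint_pos'])
p,q=wsnap(); save(p,'w1.png'); print(np.round(p['T_tool_cam'],3))
for n,X in (('axis',[.5445,.092,.21]),('handle',[.5495,.132,.236]),('knob',[.613,-.058,.108])): print(n,proj(q,X))
for k in ['crank_handle','knob_center','crank']:
    for d in env.look_for(p,k)[:2]: print(k,np.round(d['xyz'],4),d['confidence'],proj(q,d['xyz']))
E
```

```text
2.5 [0.4998 0.2033 0.461 ] [ 1.7996e+02 -2.0000e-02  8.9850e+01] [0.2 0.8 0.6] 0.0854
[-30.6475892   18.87933623   8.38650727  93.61531194  -2.92696739
  67.67629338 -21.75035276]
[[ 0.    -0.961 -0.275  0.07 ]
 [ 1.     0.     0.     0.   ]
 [-0.    -0.275  0.961  0.032]
 [ 0.     0.     0.     1.   ]]
axis [377.10330444 346.08048438]
handle [393.54393577 322.94533938]
knob [414.40924144 391.98984999]
knob_center [0.7549 0.0601 0.0268] 0.44 [510.34650043 270.74858869]
crank [0.5468 0.1332 0.1982] 0.91 [379.8822766  291.37141575]
```

View pics/w1.png

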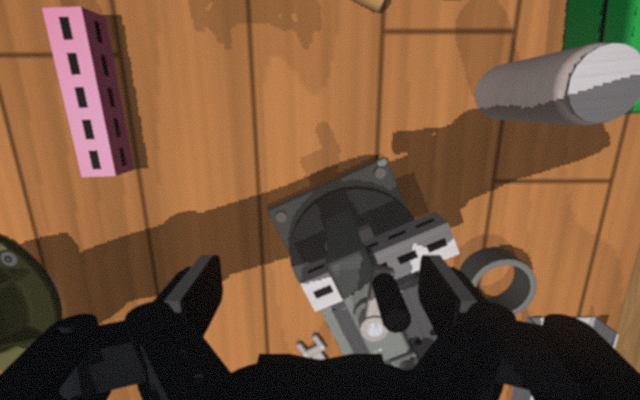

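```bash
python3 - <<'E'
from h import *
p,q=wsnap()
a=p['color'][240:360,330:450]; cv2.imwrite('pics/w1c.png',cv2.resize(cv2.cvtColor(a,cv2.COLOR_RGB2BGR),None,fx=5,fy=5,interpolation=2))
for z in (.236,.21): print(z,ray(q,398,318,z))
print(ray(q,374,327,.19))
E
```

```text
0.236 [0.55183917 0.13668614 0.236     ]
0.21 [0.55886846 0.11822998 0.21      ]
[0.54471119 0.09534233 0.19      ]
```

View pics/w1c.png

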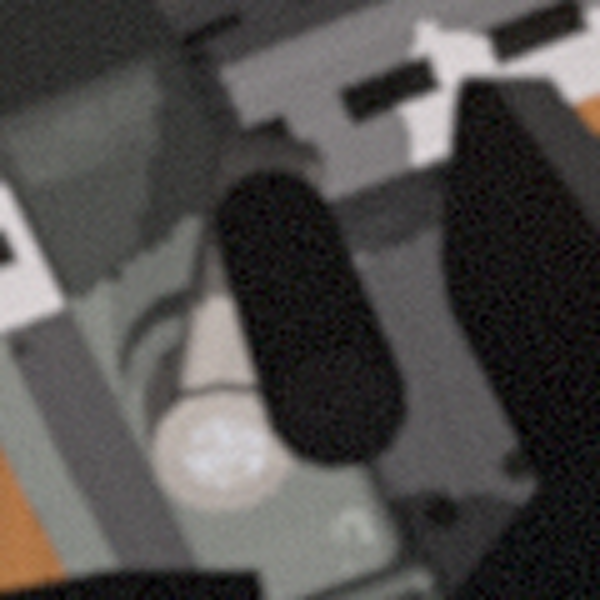

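```bash
python3 - <<'E'
from h import *
p,q=wsnap()
print(ray(q,397.6,319.6,.236),ray(q,383.6,286,.184))
for z in (.18,.19,.2,.21): print(z,ray(q,374.4,329.6,z))
# base corners in wrist view
st()
E
```

```text
[0.55104874 0.13720917 0.236     ] [0.55147329 0.13216862 0.184     ]
0.18 [0.54658327 0.08703318 0.18      ]
0.19 [0.54466382 0.09458757 0.19      ]
0.2 [0.54274437 0.10214195 0.2       ]
0.21 [0.54082492 0.10969634 0.21      ]
2.8 [0.4985 0.2061 0.4606] [-1.7997e+02 -5.0000e-02  9.0160e+01] [-0.6  0.9 -0.4] 0.0855
```

```bash
python3 -m jog '[[[-3.5,2.6,0,0,-1],[-7,5.1,0,0,-1],[-7.05,5.1,1,0,-1],[-7.05,5.1,3,0,-0.5],[-7.05,5.1,3,0,-0.3]]]'; python3 - <<'E'
from h import *
s=st();p,q=wsnap(); save(p,'w2.png')
for n,X in (('handletop',[.551,.134,.236]),('grasp',s['tool_pos']-np.array([0,0,.155]))): print(n,proj(q,X))
E
```

```text
clock: 3.3
tool_pos: [0.5485, 0.1374, 0.4282]
tool_rot: [-179.7, -0.0, 90.3]
contact_force: [-1.1, -0.2, -0.1]
opening: 0.0592
3.3 [0.5485 0.1374 0.4282] [-1.797e+02 -3.000e-02  9.030e+01] [-1.1 -0.2 -0.1] 0.0592
handletop [326.41984642 251.07980998]
grasp [321.7889176  281.19316558]
```

View pics/w2.png

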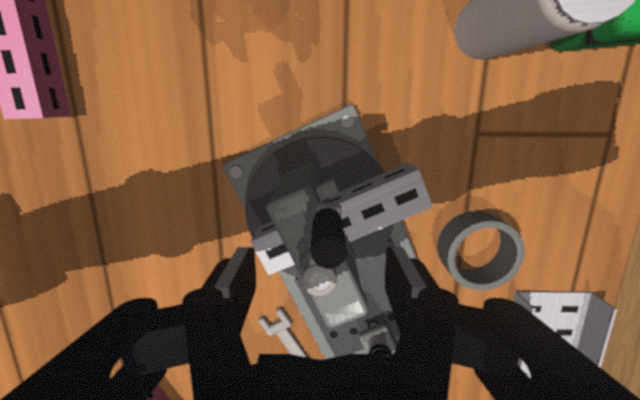

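```bash
python3 -m jog '[[[-0.3,0.3,2.5,0,-0.3],[-0.3,0.3,5,0,-0.3],[-0.3,0.3,6.4,0,-0.3],[-0.3,0.3,6.4,0,-0.3],[-0.3,0.3,6.4,0,0.3],[-0.3,0.3,6.4,0,1],[-0.3,0.3,6.4,0,1],[-0.3,0.3,6.4,0,1]]]'; python3 - <<'E'
from h import *
s=st();p,q=wsnap(); save(p,'w3.png')
E
```

```text
clock: 4.15
tool_pos: [0.552, 0.1348, 0.3671]
tool_rot: [-179.9, -0.1, 90.3]
contact_force: [-0.3, 1.4, 7.1]
opening: 0.0187
4.15 [0.552  0.1348 0.3671] [-1.7995e+02 -1.1000e-01  9.0330e+01] [-0.3  1.4  7.1] 0.0187
```

View pics/w3.png

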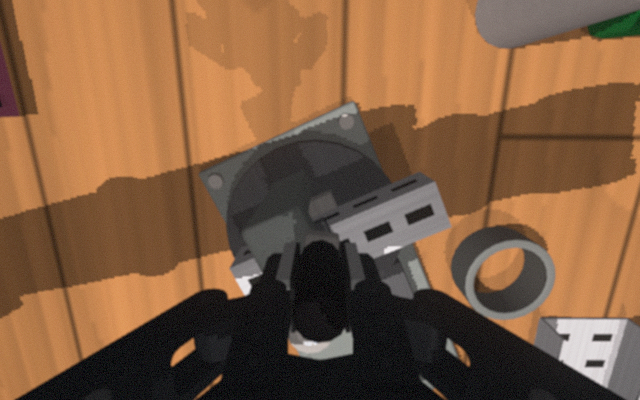

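```bash
cat > arc.py <<'E'
import sys,numpy as np
# args: cx cy r step n [x y measured -> angle]
from plant import env
cx,cy,r,step,n=map(float,sys.argv[1:6])
s=env.state();x,y=s['tool_pos'][:2]
yaw=np.radians(s['tool_rot'][2])
a=np.degrees(np.arctan2(y-cy,x-cx)); print('ang',a,'rad',np.hypot(x-cx,y-cy),s['tool_pos'],s['contact_force'],s['clock'])
for i in range(1,int(n)+1):
    t=np.radians(a-step*i); d=np.array([cx+r*np.cos(t)-x,cy+r*np.sin(t)-y])
    print([round(float(100*(d@[np.cos(yaw),np.sin(yaw)])),1),round(float(100*(d@[np.sin(yaw),-np.cos(yaw)])),1)],end=' ')
E
python3 arc.py 0.5455 0.089 0.046 6 10
```

```text
ang 81.9736492434055 rad 0.046277923806013685 [0.55196172 0.13482458 0.3671101 ] [-0.44582985  1.64033086  6.78485491] 4.2
[-0.1, 0.5] [-0.3, 0.9] [-0.5, 1.4] [-0.7, 1.8] [-1.0, 2.2] [-1.3, 2.5] [-1.6, 2.9] [-2.0, 3.2] [-2.4, 3.4] [-2.9, 3.6]
```

```bash
python3 -m jog '[[[-0.1,0.5,-0.1,0,1],[-0.3,0.9,-0.1,0,1],[-0.5,1.4,-0.1,0,1],[-0.7,1.8,-0.1,0,1],[-1,2.2,-0.1,0,1],[-1.3,2.5,-0.1,0,1],[-1.6,2.9,-0.1,0,1],[-2,3.2,-0.1,0,1],[-2.4,3.4,-0.1,0,1],[-2.9,3.6,-0.1,0,1]]]'; python3 arc.py 0.5455 0.089 0.046 8 10
```

```text
clock: 5.2
tool_pos: [0.589, 0.1064, 0.3675]
tool_rot: [180.0, -0.2, 90.4]
contact_force: [3.2, 4.8, -12.7]
opening: 0.0184
ang 21.857956468187528 rad 0.046856586956559934 [0.58898805 0.10644503 0.36749345] [  3.19109379   4.82427722 -12.67926952] 5.2
[-0.6, 0.1] [-1.3, 0.2] [-1.9, 0.2] [-2.6, 0.2] [-3.2, 0.0] [-3.8, -0.2] [-4.3, -0.6] [-4.8, -1.0] [-5.3, -1.4] [-5.6, -2.0]
```

```bash
python3 -m jog '[[[-0.6,0.1,0.1,0,1],[-1.3,0.2,0.1,0,1],[-1.9,0.2,0.1,0,1],[-2.6,0.2,0.1,0,1],[-3.2,0,0.1,0,1],[-3.8,-0.2,0.1,0,1],[-4.3,-0.6,0.1,0,1],[-4.8,-1,0.1,0,1],[-5.3,-1.4,0.1,0,1],[-5.6,-2,0.1,0,1]]]'; python3 arc.py 0.5455 0.089 0.046 8 10
```

```text
clock: 6.2
tool_pos: [0.5695, 0.0494, 0.3671]
tool_rot: [179.8, -0.1, 90.3]
contact_force: [4.1, 0.9, 6.3]
opening: 0.0189
ang -58.73468486387197 rad 0.04630075954566812 [0.56953018 0.04942335 0.36711007] [4.05142324 0.94168529 6.26436375] 6.2
[-0.3, -0.6] [-0.5, -1.2] [-0.6, -1.8] [-0.6, -2.5] [-0.6, -3.1] [-0.4, -3.7] [-0.2, -4.3] [0.1, -4.9] [0.5, -5.4] [1.0, -5.9]
```

Centre and radius hold up well, so I'll continue.

```bash
python3 -m jog '[[[-0.3,-0.6,0,0,1],[-0.5,-1.2,0,0,1],[-0.6,-1.8,0,0,1],[-0.6,-2.5,0,0,1],[-0.6,-3.1,0,0,1],[-0.4,-3.7,0,0,1],[-0.2,-4.3,0,0,1],[0.1,-4.9,0,0,1],[0.5,-5.4,0,0,1],[1,-5.9,0,0,1]]]'; python3 arc.py 0.5455 0.089 0.046 8 10
```

```text
clock: 7.2
tool_pos: [0.5109, 0.0587, 0.3671]
tool_rot: [179.7, -0.1, 90.3]
contact_force: [7.2, 1.6, -1.0]
opening: 0.0192
ang -138.78887220479604 rad 0.04598690529031786 [0.51090465 0.05870219 0.36714214] [ 7.22824269  1.64525959 -0.97311506] 7.2
[0.5, -0.4] [1.1, -0.7] [1.7, -0.9] [2.3, -1.1] [2.9, -1.1] [3.6, -1.1] [4.2, -1.0] [4.8, -0.8] [5.4, -0.5] [5.9, -0.1]
```

```bash
python3 -m jog '[[[0.5,-0.4,0,0,1],[1.1,-0.7,0,0,1],[1.7,-0.9,0,0,1],[2.3,-1.1,0,0,1],[2.9,-1.1,0,0,1],[3.6,-1.1,0,0,1],[4.2,-1,0,0,1],[4.8,-0.8,0,0,1],[5.4,-0.5,0,0,1],[5.9,-0.1,0,0,1]]]'; python3 arc.py 0.5455 0.089 0.046 6 10
```

```text
clock: 8.2
tool_pos: [0.5081, 0.1152, 0.367]
tool_rot: [180.0, 0.2, 90.2]
contact_force: [-7.2, -8.7, 11.8]
opening: 0.0187
ang 144.98253911617127 rad 0.045664402046612707 [0.5081019  0.11520342 0.3669674 ] [-7.23011222 -8.65430885 11.81569607] 8.2
[0.4, 0.3] [0.7, 0.6] [1.1, 1.0] [1.3, 1.4] [1.5, 1.8] [1.7, 2.2] [1.9, 2.7] [1.9, 3.2] [2.0, 3.7] [1.9, 4.1]
```

```bash
python3 -m jog '[[[0.4,0.3,-0.1,0,1],[0.7,0.6,-0.1,0,1],[0.9,0.8,-0.1,0,1],[0.9,0.8,-0.1,0,1]]]'; python3 arc.py 0.5455 0.089 0.046 6 6
```

```text
clock: 8.6
tool_pos: [0.5136, 0.1214, 0.367]
tool_rot: [-179.6, 0.4, 90.0]
contact_force: [-9.4, -8.0, 8.0]
opening: 0.019
ang 134.51186360365884 rad 0.045446316770998266 [0.51363954 0.12140801 0.36703698] [-9.37708427 -7.95347074  7.95609231] 8.6
[0.4, 0.3] [0.6, 0.7] [0.9, 1.1] [1.1, 1.6] [1.2, 2.0] [1.3, 2.5]
```

```bash
python3 -m jog '[[[0.4,0.3,0,0,1],[0.6,0.7,0,0,1],[0.9,1.1,0,0,1],[0.9,1.1,0,0,1]]]'; python3 arc.py 0.5455 0.089 0.046 6 6
```

```text
clock: 9.0
tool_pos: [0.5212, 0.1275, 0.3668]
tool_rot: [-179.0, 0.7, 89.9]
contact_force: [-16.3, -8.2, 19.5]
opening: 0.0185
ang 122.26004385888957 rad 0.04558190374297277 [0.52117008 0.12754562 0.36679374] [-16.30263011  -8.2374907   19.53518874] 9.0
[0.3, 0.4] [0.5, 0.8] [0.6, 1.3] [0.7, 1.8] [0.7, 2.3] [0.7, 2.7]
```

```bash
python3 -m jog '[[[0.3,0.4,-0.1,0,1],[0.5,0.8,-0.1,0,1],[0.6,1.3,-0.1,0,1],[0.6,1.3,-0.1,0,1]]]'; python3 arc.py 0.5455 0.089 0.046 6 6
```

```text
clock: 9.4
tool_pos: [0.5261, 0.1292, 0.3665]
tool_rot: [-177.5, 1.2, 89.8]
contact_force: [-37.3, -13.4, 32.0]
opening: 0.0188
ang 115.6894393165573 rad 0.044644616126563064 [0.52614687 0.12923181 0.36646752] [-37.27957359 -13.4390211   32.03485265] 9.4
[0.3, 0.4] [0.4, 0.8] [0.5, 1.3] [0.6, 1.8] [0.6, 2.3] [0.5, 2.8]
```

```bash
python3 - <<'E'
from h import *
s=st(); print(s['moment'])
p=env.snapshot('scene'); save(p,'s4.png')
a=p['color'][190:310,250:410]; cv2.imwrite('pics/s4c.png',cv2.resize(cv2.cvtColor(a,cv2.COLOR_RGB2BGR),None,fx=4.5,fy=4.5,interpolation=2))
E
```

```text
9.4 [0.5261 0.1292 0.3665] [-177.49    1.22   89.78] [-37.3 -13.4  32. ] 0.0188
[-2.74500356  7.41924392 -0.1476682 ]
```

View pics/s4c.png

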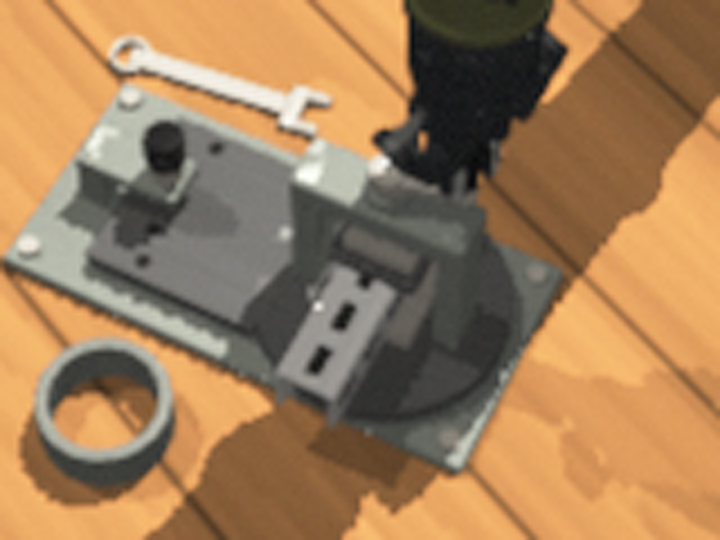

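```bash
python3 -m jog '[[[0.3,0.5,-0.1,0,1],[0.4,1,-0.1,0,1],[0.4,1.2,-0.1,0,1],[0.4,1.2,-0.1,0,1]]]'; python3 arc.py 0.5455 0.089 0.046 6 6
```

```text
clock: 9.85
tool_pos: [0.5301, 0.13, 0.3662]
tool_rot: [-176.1, 1.6, 89.7]
contact_force: [-38.5, -10.7, 30.8]
opening: 0.0185
ang 110.61981383530001 rad 0.043793745421006704 [0.53007736 0.12998822 0.36615186] [-38.53561308 -10.68812106  30.78090752] 9.85
[0.4, 0.4] [0.5, 0.9] [0.5, 1.3] [0.5, 1.8] [0.5, 2.3] [0.4, 2.8]
```

```bash
python3 - <<'E'
import numpy as np
from scipy.spatial.transform import Rotation as R
for p,r in [([.5081,.1152,.367],[180,.2,90.2]),([.5136,.1214,.367],[-179.6,.4,90]),([.5212,.1275,.3668],[-179,.7,89.9]),([.5261,.1292,.3665],[-177.5,1.2,89.8]),([.5301,.13,.3662],[-176.1,1.6,89.7])]:
    g=np.array(p)+R.from_euler('xyz',r,degrees=True).apply([0,0,.155]); d=g[:2]-[.5455,.089]; print(g.round(4),np.degrees(np.arctan2(d[1],d[0])),np.hypot(*d))
E
```

```text
[0.5081 0.1147 0.212 ] 145.54586898775716 0.04535416815774043
[0.5125 0.1203 0.212 ] 136.48255477358543 0.04548220989607947
[0.5185 0.1256 0.2118] 126.41640908296912 0.04549558105837921
[0.5193 0.126  0.2117] 125.28816673951565 0.0453051407596853
[0.5195 0.1257 0.2116] 125.2514428827181 0.044986788128739796
```

The grasp point stayed at 125.3° while the force jumped to 40 N, so the crank is at its end stop after about 5.5 rad. I'll relax the push, release and rise.

```bash
python3 -m jog '[[[0,0,0,0,1],[0,0,0,0,0.2],[0,0,0,0,0],[0,0,0,0,0],[0,0,-3,0,0],[0,0,-6,0,0],[0,0,-8,0,0]]]'; python3 - <<'E'
from h import *
s=st(); p=env.snapshot('top'); save(p,'t5.png')
a=p['color'][120:240,220:380]; cv2.imwrite('pics/t5c.png',cv2.resize(cv2.cvtColor(a,cv2.COLOR_RGB2BGR),None,fx=4,fy=4,interpolation=2))
p,q=wsnap(); save(p,'w5.png')
for k in ['knob_center','plunger']:
    for d in env.look_for(p,k)[:2]: print(k,np.round(d['xyz'],4),d['confidence'],proj(q,d['xyz']))
print(proj(q,[.613,-.058,.108]),proj(q,[.5455-.0266,.089+.0375,.236]))
E
```

```text
clock: 10.55
tool_pos: [0.5358, 0.1322, 0.4475]
tool_rot: [-176.2, 1.6, 89.7]
contact_force: [-0.3, 0.1, -0.1]
opening: 0.0426
10.55 [0.5358 0.1322 0.4475] [-176.2     1.59   89.7 ] [-0.3  0.1 -0.1] 0.0426
[409.55518416 342.01432586] [312.74166652 229.69148882]
```

View pics/w5.png

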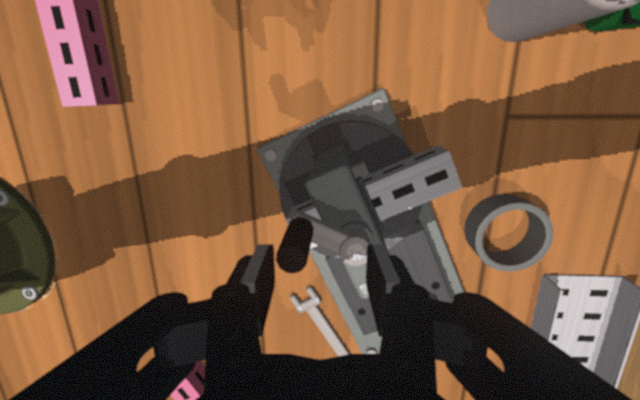

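```bash
python3 - <<'E'
from h import *
p,q=wsnap(); st()
print(ray(q,292,256,.236),ray(q,299,224,.184), ray(q,355,250,.187))
t=env.snapshot('top'); 
for d in env.look_for(t,'crank_handle')[:2]+env.look_for(t,'crank')[:1]: print(d['xyz'],d['confidence'])
E
```

```text
10.8 [0.5353 0.1322 0.445 ] [-176.05    1.62   89.71] [ 0.5 -0.4 -0.8] 0.0427
[0.50468505 0.11099652 0.236     ] [0.50216526 0.11075474 0.184     ] [0.5437823  0.09212359 0.187     ]
[0.5006, 0.1053, 0.2391] 0.53
[0.5216, 0.097, 0.1843] 0.48
```

View pics/t5c.png

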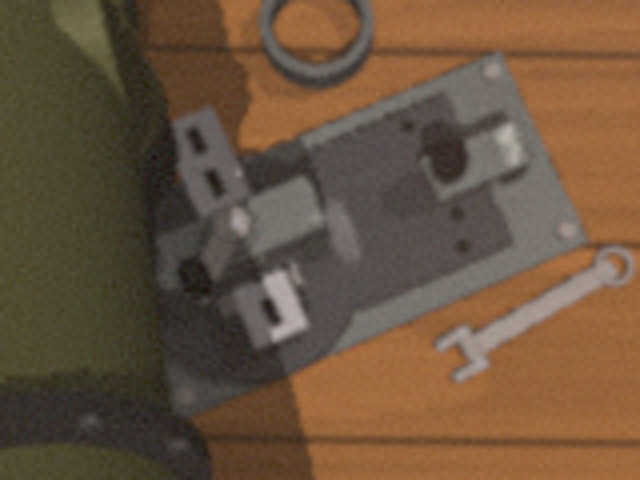

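```bash
cat >> h.py <<'E'
def d2tool(dw,s=None):
    s=s or env.state()
    R=Ro.from_euler('xyz',s['tool_rot'],degrees=True).as_matrix(); return np.round(100*R.T@np.asarray(dw),2)
def grasp(s=None):
    s=s or env.state()
    return np.array(s['tool_pos'])+Ro.from_euler('xyz',s['tool_rot'],degrees=True).apply([0,0,.155])
E
python3 - <<'E'
from h import *
s=st(); g=grasp(s); print(g)
d=np.array([.5035,.1105,.214])-g
print(d2tool([d[0],d[1],-.03]),d2tool(d))
E
```

```text
10.95 [0.5353 0.1322 0.4448] [-176.01    1.63   89.71] [-0.5 -0.1 -0.6] 0.0428
[0.5244993  0.12784526 0.29024557]
[-1.66 -1.87  3.19] [-1.53 -1.55  7.8 ]
```

```bash
python3 -m jog '[[[-1.7,-1.9,2,0,0],[-1.7,-1.9,3.2,0,0],[-1.6,-1.7,5.5,0,0],[-1.5,-1.5,7.8,0,0],[-1.5,-1.5,7.8,0,0.5],[-1.5,-1.5,7.8,0,1],[-1.5,-1.5,7.8,0,1]]]'; python3 - <<'E'
from h import *
s=st(); p,q=wsnap(); save(p,'w6.png'); g=grasp(s); d=g[:2]-[.5455,.089]; print(g, np.degrees(np.arctan2(d[1],d[0])),np.hypot(*d))
E
```

```text
clock: 11.65
tool_pos: [0.5151, 0.1149, 0.3679]
tool_rot: [-176.0, 1.7, 89.7]
contact_force: [3.7, -1.0, -19.1]
opening: 0.0188
11.65 [0.5151 0.1149 0.3679] [-176.01    1.68   89.69] [  3.7  -1.  -19.1] 0.0188
[0.50433044 0.11040361 0.2133825 ] 152.53056231990828 0.046400939824554066
```

View pics/w6.png

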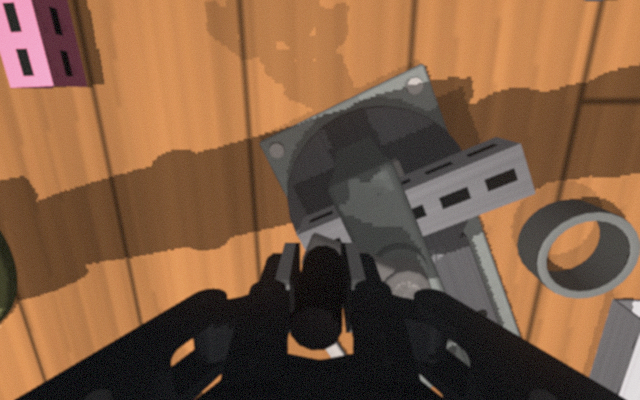

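```bash
python3 - <<'E'
from h import *
s=env.state();g=grasp(s)
for a in (148,144,140,136,132,128):
    t=np.radians(a); print(a,d2tool([.5455+.046*np.cos(t)-g[0],.089+.046*np.sin(t)-g[1],0],s))
E
```

```text
148 [ 0.3   0.22 -0.02]
144 [ 0.57  0.39 -0.04]
140 [ 0.82  0.59 -0.07]
136 [ 1.06  0.8  -0.09]
132 [ 1.28  1.03 -0.11]
128 [ 1.49  1.27 -0.13]
```

```bash
python3 -m jog '[[[0.3,0.2,0,0,1],[0.6,0.4,0,0,1],[0.8,0.6,0,0,1],[1.1,0.8,0,0,1],[1.1,0.8,0,0,1]]]'; python3 - <<'E'
from h import *
s=st(); p,q=wsnap(); save(p,'w7.png'); g=grasp(s); d=g[:2]-[.5455,.089]; print(g, np.degrees(np.arctan2(d[1],d[0])),np.hypot(*d),s['moment'])
E
```

```text
clock: 12.2
tool_pos: [0.5214, 0.1249, 0.3676]
tool_rot: [-175.7, 1.8, 89.7]
contact_force: [-9.2, -4.5, -3.3]
opening: 0.019
12.2 [0.5214 0.1249 0.3676] [-175.72    1.79   89.66] [-9.2 -4.5 -3.3] 0.019
[0.50983106 0.12015783 0.21309883] 138.8618681761542 0.04736120157418656 [-0.86978479  0.59522741 -0.08695423]
```

View pics/w7.png

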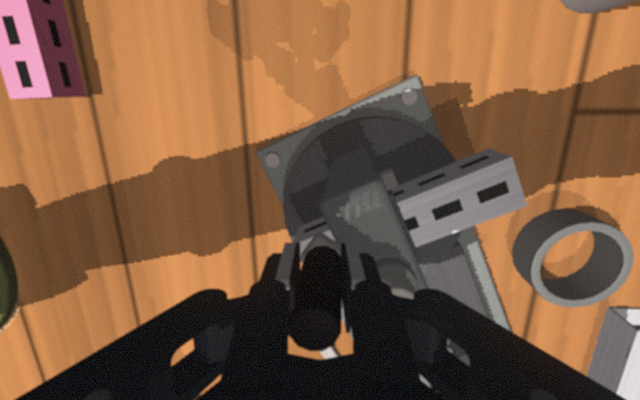

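```bash
python3 -m jog '[[[0,0,0,0,1],[0,0,0,0,1],[0,0,0,0,0.5],[0,0,0,0,0.4]]]'; python3 - <<'E'
from h import *
s=st(); p,q=wsnap(); save(p,'w8.png'); g=grasp(s); d=g[:2]-[.5455,.089]; print(g, np.degrees(np.arctan2(d[1],d[0])),np.hypot(*d),s['moment'])
E
```

```text
clock: 12.65
tool_pos: [0.5208, 0.1251, 0.3683]
tool_rot: [-175.6, 1.7, 89.7]
contact_force: [-3.3, 0.3, -2.2]
opening: 0.0256
12.65 [0.5208 0.1251 0.3683] [-175.64    1.75   89.65] [-3.3  0.3 -2.2] 0.0256
[0.5090288  0.1204816  0.21380859] 139.19954159051463 0.048179245038867904 [ 0.08366124  0.6569881  -0.09311378]
```

View pics/w8.png

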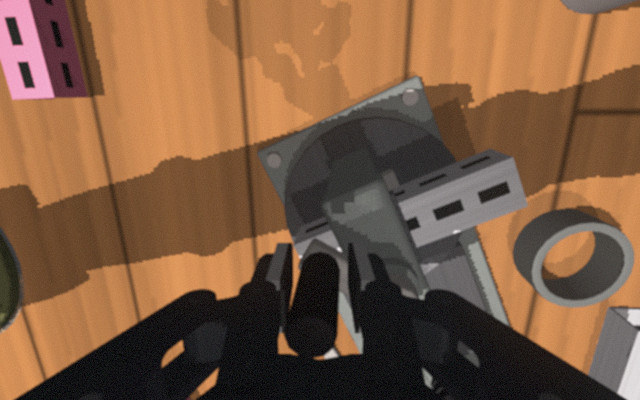

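```bash
python3 -m jog '[[[0,0,0,0,0.35],[0,0,0,0,0.3],[0,0,0,0,0.25],[0,0,0,0,0.2]]]'; python3 - <<'E'
from h import *
s=st(); p,q=wsnap(); save(p,'w9.png'); g=grasp(s); print(g)
a=p['color'][220:370,250:400]; cv2.imwrite('pics/w9c.png',cv2.resize(cv2.cvtColor(a,cv2.COLOR_RGB2BGR),None,fx=4,fy=4,interpolation=2))
E
```

```text
clock: 13.1
tool_pos: [0.5212, 0.1256, 0.3688]
tool_rot: [-175.7, 1.7, 89.7]
contact_force: [-0.2, -0.8, 0.7]
opening: 0.0345
13.1 [0.5212 0.1256 0.3688] [-175.73    1.69   89.68] [-0.2 -0.8  0.7] 0.0345
[0.50960277 0.12108781 0.21427901]
```

View pics/w9c.png

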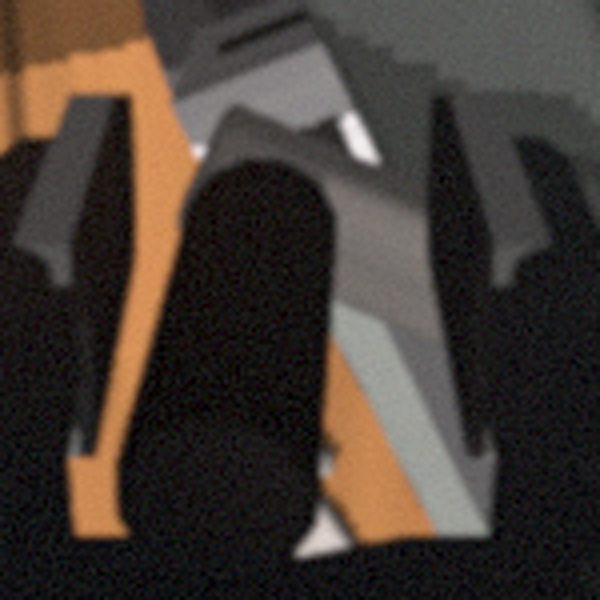

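```bash
python3 - <<'E'
from h import *
p,q=wsnap()
x=ray(q,314.5,277,.184); d=x[:2]-[.5455,.089]; print(x,np.degrees(np.arctan2(d[1],d[0])),np.hypot(*d))
for a in (125,130,135,140,145,150,155):
    t=np.radians(a);print(a,proj(q,[.5455+.046*np.cos(t),.089+.046*np.sin(t),.184]),proj(q,[.5455+.046*np.cos(t),.089+.046*np.sin(t),.236]))
E
```

```text
[0.50439164 0.10508567 0.184     ] 158.62963408676637 0.04414347508081572
125 [343.71766383 239.20861096] [342.67177509 301.49201102]
130 [337.20705704 243.58375687] [333.37823237 307.2163314 ]
135 [331.22316511 248.40864422] [324.8855886  313.52273487]
140 [325.80780235 253.63324768] [317.24954781 320.33866663]
145 [320.99575107 259.20548505] [310.51385337 327.58981037]
150 [316.814796  265.0719881] [304.71069167 335.20132167]
155 [313.28587972 271.17881896] [299.86130291 343.09892099]
```

```bash
python3 -m jog '[[[0,0,-4,0,0],[0,0,-8,0,-0.3]]]'; python3 - <<'E'
from h import *
s=st(); p,q=wsnap(); save(p,'w10.png'); g=grasp(s); print(g)
for z in (.29,.19): print(d2tool(np.array([.613,-.058,z])-g,s))
for a in (145,150,155,160):
    t=np.radians(a);print(a,proj(q,[.5455+.046*np.cos(t),.089+.046*np.sin(t),.184]),proj(q,[.5455+.046*np.cos(t),.089+.046*np.sin(t),.236]))
print(proj(q,[.613,-.058,.108]))
E
```

```text
clock: 13.4
tool_pos: [0.5269, 0.1278, 0.4485]
tool_rot: [-175.5, 1.8, 89.7]
contact_force: [2.0, 0.9, -0.4]
opening: 0.0546
13.4 [0.5269 0.1278 0.4485] [-175.55    1.76   89.67] [ 2.   0.9 -0.4] 0.0546
[0.51485763 0.1231708  0.29407435]
[-18.04   9.96   0.19]
[-17.73  10.74  10.15]
145 [321.903347   210.56799397] [315.53801504 239.80034029]
150 [319.02788576 214.82929433] [311.97934284 244.95402929]
155 [316.58865096 219.27785203] [308.97513728 250.32622068]
160 [314.59839194 223.87594129] [306.53900907 255.87033761]
[424.29497226 339.57989248]
```

View pics/w10.png

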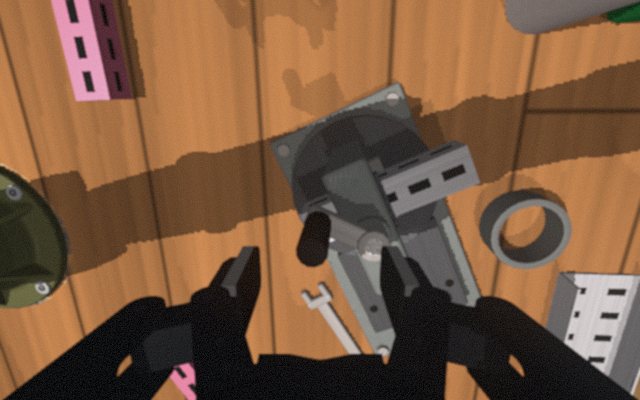

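```bash
python3 -m jog '[[[-4,2.3,0,0,-0.3],[-8,4.5,0,0,-0.3],[-12,6.7,0,0,-0.3],[-16,9,0,0,-0.3],[-18,10,0.2,0,-0.3],[-17.9,10.3,4,0,-0.3],[-17.8,10.5,7,0,-0.3],[-17.8,10.5,7,0,-0.3]]]'; python3 - <<'E'
from h import *
s=st(); p,q=wsnap(); save(p,'w11.png'); g=grasp(s); print(g)
print(proj(q,[.613,-.058,.108]),proj(q,[.613,-.058,.080]))
for k in ['knob_center','plunger']:
    for d in env.look_for(p,k)[:2]: print(k,np.round(d['xyz'],4),d['confidence'],proj(q,d['xyz']))
E
```

```text
clock: 14.25
tool_pos: [0.6264, -0.0525, 0.3796]
tool_rot: [-175.7, 1.5, 89.6]
contact_force: [-0.4, -0.4, -0.4]
opening: 0.0557
14.25 [ 0.6264 -0.0525  0.3796] [-175.72    1.53   89.64] [-0.4 -0.4 -0.4] 0.0557
[ 0.61480339 -0.05659435  0.22511825]
[329.02203235 200.12750532] [330.66239053 190.10696125]
knob_center [ 0.5933 -0.004   0.0322] 0.67 [311.6949451  119.55493579]
knob_center [ 0.6161 -0.0638  0.1074] 0.63 [333.15323467 207.26758147]
plunger [ 0.6133 -0.0628  0.1089] 0.6 [329.36207977 206.58092158]
```

View pics/w11.png

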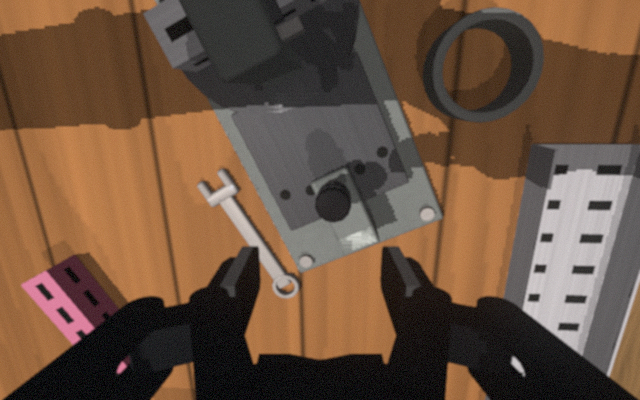

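```bash
python3 - <<'E'
from h import *
s=env.state(); g=grasp(s); p,q=wsnap(); print(g,ray(q,333,205,.108))
for z in (.16,.12,.092): print(d2tool(np.array([.616,-.0612,z])-g,s))
E
```

```text
[ 0.61768608 -0.05683926  0.23074056] [ 0.61984249 -0.06400556  0.108     ]
[-0.24  0.3   7.08]
[-0.13  0.56 11.07]
[-0.05  0.74 13.86]
```

```bash
python3 - <<'E'
from h import *
for i in range(4):
    s=st(); p,q=wsnap(); print(grasp(s),ray(q,333,205,.108))
save(p,'w12.png')
E
```

```text
14.45 [ 0.6279 -0.0526  0.3858] [-176.33    1.58   89.66] [ 0.2  0.4 -0.9] 0.0555
[ 0.61792378 -0.05684234  0.2312186 ] [ 0.62020992 -0.06416623  0.108     ]
14.5 [ 0.6278 -0.0526  0.3859] [-176.35    1.58   89.66] [-0.1 -0.6  0.4] 0.0558
[ 0.61792809 -0.05680587  0.23130454] [ 0.62025131 -0.06415255  0.108     ]
14.55 [ 0.6277 -0.0526  0.3858] [-176.35    1.58   89.66] [ 0.4 -0.1  1.2] 0.0558
[ 0.61783119 -0.05681895  0.23118752] [ 0.62015006 -0.06412881  0.108     ]
14.6 [ 0.6276 -0.0526  0.3855] [-176.32    1.57   89.66] [-0.5 -0.6 -0.3] 0.0556
[ 0.61766324 -0.0568086   0.2309173 ] [ 0.61993787 -0.06402046  0.108     ]
```

View pics/w12.png

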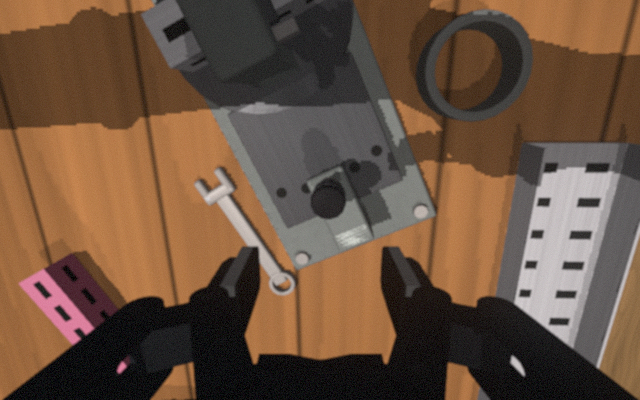

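```bash
python3 - <<'E'
from h import *
p,q=wsnap(); s=env.state(); g=grasp(s); print(g,ray(q,328.5,203,.108))
for z in (.16,.13,): print(d2tool(np.array([.6163,-.062,z])-g,s))
E
```

```text
[ 0.6173456  -0.0567541   0.23032763] [ 0.6162234  -0.06233978  0.108     ]
[-0.33  0.36  7.04]
[-0.25  0.55 10.03]
```

```bash
python3 -m jog '[[[-0.3,0.2,3,0,-0.2],[-0.3,0.4,7,0,-0.2],[-0.3,0.5,9,0,-0.2],[-0.3,0.5,9.5,0,-0.2],[-0.3,0.5,9.5,0,-0.2]]]'; python3 - <<'E'
from h import *
s=st(); p,q=wsnap(); save(p,'w13.png'); g=grasp(s); print(g, proj(q,[.6163,-.062,.108]))
E
```

```text
clock: 15.2
tool_pos: [0.6263, -0.0582, 0.2899]
tool_rot: [-176.2, 1.6, 89.7]
contact_force: [0.2, -0.1, 0.1]
opening: 0.0517
15.2 [ 0.6263 -0.0582  0.2899] [-176.23    1.57   89.66] [ 0.2 -0.1  0.1] 0.0517
[ 0.61610058 -0.06237885  0.13531368] [323.72823038 250.99330742]
```

View pics/w13.png

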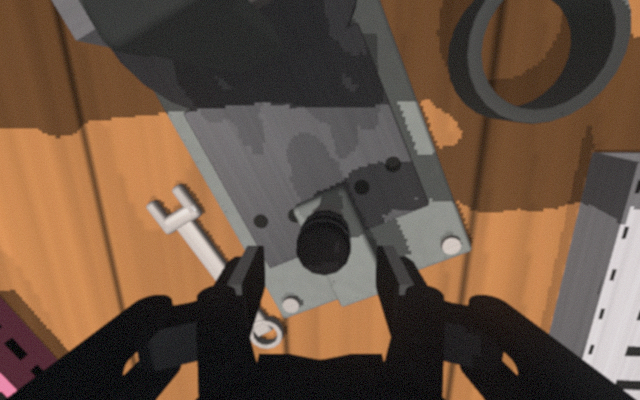

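```bash
python3 -m jog '[[[0.1,0.1,2,0,-0.2],[0.1,0.3,4,0,-0.2],[0.1,0.3,4.3,0,-0.2],[0.1,0.3,4.3,0,0],[0.1,0.3,4.3,0,0.5],[0.1,0.3,4.3,0,1],[0.1,0.3,4.3,0,1]]]'; python3 - <<'E'
from h import *
s=st(); p,q=wsnap(); save(p,'w14.png'); g=grasp(s); print(g,s['moment'])
for z in (.01,.02,.026): print(d2tool([0,0,z],s))
E
```

```text
clock: 15.95
tool_pos: [0.6259, -0.0586, 0.2498]
tool_rot: [-176.3, 1.6, 89.6]
contact_force: [-9.2, 1.4, 8.2]
opening: 0.0268
15.95 [ 0.6259 -0.0586  0.2498] [-176.25    1.56   89.63] [-9.2  1.4  8.2] 0.0268
[ 0.61573545 -0.06279701  0.09515856] [ 0.12950173  1.13582287 -0.05426133]
[-0.03 -0.07 -1.  ]
[-0.05 -0.13 -1.99]
[-0.07 -0.17 -2.59]
```

View pics/w14.png

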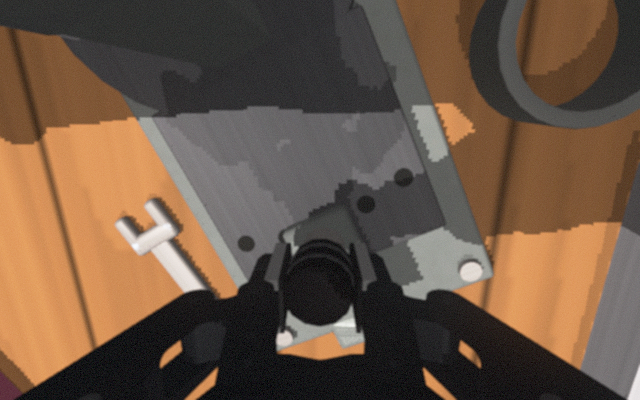

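```bash
python3 -m jog '[[[0,0,-0.5,0,1],[0,-0.1,-1,0,1],[0,-0.1,-1.5,0,1],[-0.05,-0.1,-2,0,1],[-0.1,-0.2,-2.5,0,1],[-0.1,-0.2,-2.5,0,1],[-0.1,-0.2,-2.5,0,1]]]'; python3 - <<'E'
from h import *
s=st(); p,q=wsnap(); save(p,'w15.png'); g=grasp(s); print(g,s['moment'])
p=env.snapshot('scene'); save(p,'s15.png')
a=p['color'][170:310,240:400]; cv2.imwrite('pics/s15c.png',cv2.resize(cv2.cvtColor(a,cv2.COLOR_RGB2BGR),None,fx=4,fy=4,interpolation=2))
E
```

```text
clock: 16.7
tool_pos: [0.6259, -0.0586, 0.2722]
tool_rot: [-176.2, 1.6, 89.7]
contact_force: [5.8, -1.7, -29.2]
opening: 0.0266
16.7 [ 0.6259 -0.0586  0.2722] [-176.19    1.56   89.65] [  5.8  -1.7 -29.2] 0.0266
[ 0.61557389 -0.06275003  0.11761331] [-0.15265503 -2.38382623  0.05031729]
```

View pics/w15.png

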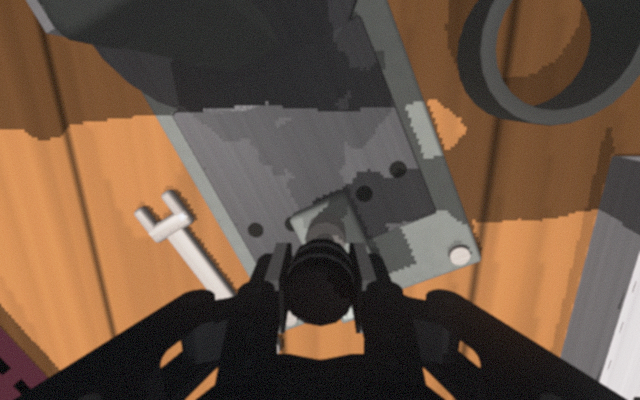

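View pics/s15c.png

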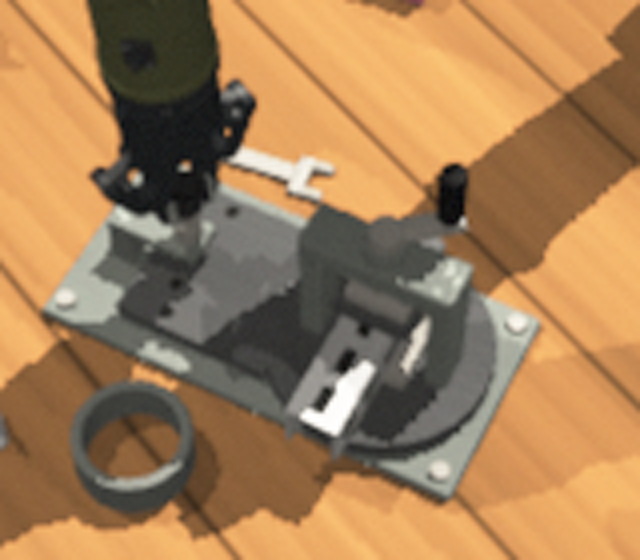

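```bash
python3 - <<'E'
from h import *
p=env.snapshot('scene')
x=(240+453/4,170+195/4); print(x)
for a in (140,145,150,155,160,165,170):
    t=np.radians(a);print(a,proj(p,[.547+.046*np.cos(t),.092+.046*np.sin(t),.21]).round(1))
for d in env.regions_of(p,'crank')[:1]: m=np.argwhere(d['mask']); print(m.mean(0)[::-1])
print(grasp()); st()
E
python3 -m jog '[[[0,0,0,0,1],[0,0,0,0,1]]]'; python3 -c "
from h import *
s=st(); print(grasp(s))"
```

```text
(353.25, 218.75)
140 [354.1 223.2]
145 [354.  221.9]
150 [353.8 220.7]
155 [353.5 219.5]
160 [353.  218.4]
165 [352.5 217.2]
170 [351.8 216.2]
[345.37121212 224.29166667]
[ 0.61554576 -0.06271814  0.11758553]
16.9 [ 0.6259 -0.0586  0.2722] [-176.18    1.56   89.65] [  5.   -2.3 -29.3] 0.0264
clock: 17.1
tool_pos: [0.6261, -0.0586, 0.2718]
tool_rot: [-176.2, 1.6, 89.7]
contact_force: [-0.2, -0.7, -12.0]
opening: 0.0265
17.1 [ 0.6261 -0.0586  0.2718] [-176.16    1.56   89.65] [ -0.2  -0.7 -12. ] 0.0265
[ 0.61563915 -0.06274574  0.11719964]
```

```bash
python3 -m jog '[[[0,0,-0.2,0,1],[0,0,-0.4,0,1],[0,0,-0.4,0,1],[0,0,-0.4,0,1],[0,0,-0.4,0,1]]]'; python3 -c "
from h import *
s=st(); print(grasp(s)); env.snapshot('scene'); s=st(); print(grasp(s)); env.job_done()"
```

```text
clock: 17.6
tool_pos: [0.6263, -0.0585, 0.2723]
tool_rot: [-176.0, 1.6, 89.7]
contact_force: [8.0, -3.6, -40.7]
opening: 0.0261
17.6 [ 0.6263 -0.0585  0.2723] [-176.01    1.59   89.66] [  8.   -3.6 -40.7] 0.0261
[ 0.61552469 -0.06272359  0.11773424]
17.65 [ 0.6263 -0.0585  0.2723] [-176.02    1.59   89.66] [  8.5  -3.4 -41.1] 0.0265
[ 0.61554982 -0.06268593  0.11776732]
the job is handed in; nothing more can be done
```

I turned the crank clockwise to its end stop, then pulled the index plunger up to its stop. I handed in at 17.65 s, still holding it. One check disagreed with your description: the crank ran back after I let go, so I can't be sure how tight the jaw is.

- **Crank:** I led it about 5.5 rad, until the handle stopped moving and the force jumped to about 40 N. When I released it, it ran back about 0.5 rad (handle from 125° to roughly 153°). I turned it part of the way again and released more gently, and it settled in about the same place. From the forces, I put first contact with the channel near 158°. So the jaw should still be on the channel with some preload, but at or just past contact. My image estimate of the handle angle is only good to a few degrees. The last pictures show the jaw pad down on the channel.
- **Plunger:** the knob rose about 22 mm, which is its full travel, and then the pull climbed past the spring's 10 N, so it is against the upper stop. The last pull was about 41 N at the wrist, higher than I aimed for. The finger opening stayed at 26–27 mm, so I saw no sign of slipping.
- **Gripper tilt:** pushing the crank against its stop left the gripper tilted about 4°, and I couldn't command that out. I worked around it when gripping the knob.
- **Other things on the bench:** I saw no contact with any of them, but I didn't check each one's position at the end.

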